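Load the drying box and hold its lid half open

ROBOT

A 7-joint arm with a two-finger parallel gripper is mounted at the origin on the work surface. World frame = base frame: x ahead of the robot, y to its left, z up, the work surface at z = 0. Lengths are in m, angles in rad, forces in N, time in s.
With the tool pointing down it reaches from about 0.425 to 0.875 m from the base axis. Payload 9.9 kg.
Tool frame: the origin (TCP) lies midway between the tips of the shut fingers; the grasp point (between the pads) lies r.hold_point_z behind it (r.hold_point_z is the distance from the TCP to the grasp point, in m); z points along the fingers, y is the line along which they close (so a half turn about z gives the same grasp; the last joint's range is limited). The gripper opens to 85 mm and grips with 20 to 120 N. Pads are 22 mm wide; open, the fingers measure 114 mm over their backs; the gripper's body (76 mm by 85 mm) begins 54 mm behind the grasp point. The pads swing forward as they close: fully open they stand 13 mm farther back than shut.
Start: joints at [-1.315, 0.576, 0.025, 1.437, -0.015, 1.129, -0.057], TCP at [0.225, 0.636, 0.231] pointing down, gripper open.
Joint ranges: [-2.76, 2.76], [-0.34, 2.15], [-1.52, 1.57], [0.19, 2.46], [-1.09, 4.23], [0.17, 1.99], [-2.82, 2.82]. Speed limits (rad/s): [2.22, 2.22, 3.01, 3.01, 3.14, 3.14, 3.14].

INTERFACE

Orientations are given as a 3x3 rotation matrix whose columns are the frame's x, y, z axes.
In Python, from cell import r, snapshot, boxes_of gives the robot as it stands.
- The arm moves only by the tool servo_tool, never from a script. Its argument "deltas" is a list of rows, each an object with "rot": the turn, a rotation vector about the tool's x, y, z in degrees, a list of three; "translation": the shift along the tool's x, y, z in cm, a list of three; "hand": the opening, from 0 (shut) to 1 (fully open). In form: [{"rot": [rx, ry, rz], "translation": [x, y, z], "hand": hand}, ...]. A call has 1 to 5 rows; each row is the pose to reach, as a shift and turn from the pose commanded when the call began, along the tool's axes at that moment; what a row does not reach only later rows make up. A row lasts 1/8 s, in which the tool goes at most 62.5 mm and 10.7 degrees, less where a joint would pass 70% of its speed; a pose out of reach is approached as far as the arm can. A call with a gripper value outside its range is refused whole. The fingers move at their own pace and stop on an object; "grip_force" is the grip in N (left out, the last holds). Time passes only in rows, so rows that repeat a pose let the fingers close. It gives the time, the measured TCP pose, the force, the opening and the grip force at its end, in the units of the state.
- r.observe(): the state, without advancing time (a new reading comes with each control period).
- snapshot(name): name is "scene" or "top" or "wrist"; returns a dict with "frame" (384x512x3 uint8, red, green, blue), "z_map" (384x512 float32, m along the optical axis (not along the pixel's ray), 0 where there is no reading), "K" (3x3 intrinsics, pixels), "k1" (the pictures are not rectified: a ray, as slopes to the right and down, at radius r is drawn at 1 + k1 r^2 times it, then the intrinsics apply), "rvec" (rotation vector, rad) and "tvec" (3), from world to camera coordinates, as OpenCV has them. Camera axes: x right, y down, z forward; pixel columns grow to the right and rows downward; lengths in m; the calibration is good to about 2 mm. A picture is of the moment at which its call begins.
- r.sign_off(): hands the job in; it is judged then, once.
Trained networks look in a picture, given as the dict that the camera call returned (one of the last four; its "shot" number tells which), for a name from the list of things; names that differ only in an ending like _2 or _b are one class to them, and where a whole thing is asked for, a point or a joint stands for the part that bears it (a point fixed in the world has none). Each returns a list of dicts, best first, with "conf" (0 to 1); they miss things now and then, are a little off and sometimes report something else, mostly with a low value. They report only what shows in the picture. A call takes as long as a camera call. They do not tell look-alikes from the thing itself.
- boxes_of(picture, target): "point" ([column, row] in pixels, amid what is visible of it).
The state is a dict: "t": time; "q": joint angles; "qvel": joint speeds; "joint_torque": joint torques, N m; "eef_pos": TCP position; "ee_rot": TCP orientation; "ft_force": force on the tool from outside, world axes, zero at the start; "torque": the same for the moment, N m; "gripper_width": finger opening in m; "grasp_force": force on a finger pad.
Only numpy, scipy, OpenCV 4.12 (cv2) and the standard library are available. Lean on these libraries where they do the work, as an engineer would, in place of code of your own. Each camera call takes 0.05 s, during which the arm holds its last target. There are 200 camera calls.

TASK

Slide the steel tray with its three clay pieces all the way into the slot in the side of the white drying box, so that its front plate lies flat against the box, and keep the pieces standing on the tray. Then raise the box's lid by its handle and hold it open at 45 degrees so that a colleague across the table can look in; the lid falls shut if let go, so finish while still holding it there. Leave the other things on the table where they are.

Things in the scene. Friction and masses are not known exactly. Their poses are not given: they have to be found in the camera images.
- box: Drying box: white, floorless, fixed on the bench, 190 x 190 mm, 90 mm tall (lid not counted). Origin at the centre of its underside; x from the lid's hinge side to its handle side, y away from the slotted face, z up. The slot in its -y face is 160 mm wide and 68 mm high from the bench top; the inside is 180 mm deep.
- slot (a point): Centre of the slot opening, in the box's slotted face, 35 mm above the bench, 95 mm along the box's -y from its centre. Same axes as the box: y points level straight in (the way the tray goes), x level across the opening, z up.
- lid (a joint): Lid angle, rad: 0 = shut and level, grows as it opens, 45 degrees = 0.785, stops at 1.35. Almost no friction: it falls shut from any angle. Aluminium plate 190 x 190 x 6 mm, about 0.45 kg, underside 90 mm above the bench. Hinged along the box's top edge on the robot's side; the free edge on the far side rises.
- lid_hinge (a point): On the lid's hinge line, midway along it, at the lid's underside, 90 mm above the bench. Its axes turn with the lid: x from the hinge to the free edge (tips upwards as the lid opens), y along the hinge line, z out of the lid's top.
- lid_handle (a point): Middle of the lid handle's round steel bar, 12 mm thick, 110 mm between its two legs, parallel to the hinge, 40 mm above the lid's top, 20 mm in from the free edge, open on both sides and underneath. In the lid's frame 170 mm along x and 46 mm along z from lid_hinge; axes turn with the lid as there.
- tray_handle (a point): Middle of the tray handle's round steel bar, 55 mm above the bench: 12 mm thick, level along the tray's x axis, 100 mm between its two legs, centre line 50 mm out from the front plate's outer face, free beside and below. The tray is one loose rigid piece, about 0.5 kg empty, flat on the bench; its y axis points from handle to nose, z up.
- tray_front (a point): Centre of the front plate's inner face, 35 mm above the bench, 56 mm along the tray's +y from tray_handle, same axes. Plate 180 wide, 6 thick, 69 mm tall. Beyond it the tray is 150 wide, 170 mm long, rim 16 mm, nose corners cut back 10 mm a side. The plate is wider than the slot and stops the tray: home when this point meets slot, axes alike (5 mm play a side).
- tile_mid (a point): Centre of a square terracotta tile, 45 x 45 x 8 mm, lying loose on the tray (tray floor 4 mm thick).
- disc_mid (a point): Centre of a round terracotta disc, 46 mm across, 9 mm thick, lying loose on the tray.
- dish_mid (a point): Centre of a small terracotta dish, 58 mm across, 26 mm tall, standing loose on the tray.
- bottle: Bystander: upright white plastic bottle with a black cap, 64 mm across, 190 mm tall; origin at the middle of its underside. Leave it alone.
- mould: Bystander: plaster ring mould, 120 mm across, 55 mm tall; origin at the middle of its underside. Leave it alone.
- bowl: Bystander: terracotta bowl, 110 mm across, 50 mm tall; origin at the middle of its underside. Leave it alone.
- tape: Bystander: cardboard ring (empty tape core), 100 mm across, 45 mm tall; origin at the middle of its underside. Leave it alone.
- jar: Bystander: glass jar with a steel lid, 66 mm across, 85 mm tall; origin at the middle of its underside. Leave it alone.
- brush: Bystander: brush lying flat, its origin on its length. Leave it alone.
- spatula: Bystander: spatula lying flat, its origin on its length. Leave it alone.
Not all that is in view belongs to the job. What is shaped like the part that bears dish_mid but purple is not meant. What is shaped like the part that bears disc_mid but black or green is not meant.

How it is judged:
On the way:
1. the tray is fully home in the slot, the lid still shut (y of tray_front in the frame of slot between -0.007 and 0.007 m and x of tray_front in the frame of slot between -0.012 and 0.012 m and angle between the y axis of tray_front and the y axis of slot, either way round below 0.07 rad and angle between tray_front's own z axis and vertical below 0.07 rad and value of joint lid below 0.1 rad), for 0.2 s.
At the end, for the whole second after the job is handed in: Tray home: front plate within 7 mm of the slot face, 12 mm sideways, 4 degrees of straight; the three clay pieces on the tray, within 20 degrees of upright; lid still at 45 degrees, plus or minus 7.4, carried by the robot alone (at least 0.4 N) (y of tray_front in the frame of slot between -0.007 and 0.007 m and x of tray_front in the frame of slot between -0.012 and 0.012 m and angle between the y axis of tray_front and the y axis of slot, either way round below 0.07 rad and angle between tray_front's own z axis and vertical below 0.07 rad and x of tile_mid in the frame of tray_front between -0.075 and 0.075 m and y of tile_mid in the frame of tray_front between 0 and 0.17 m and z of each of tile_mid, disc_mid, dish_mid in the frame of tray_front below -0.005 m and angle between each of tile_mid, disc_mid, dish_mid's own z axis and vertical below 0.35 rad and x of disc_mid in the frame of tray_front between -0.075 and 0.075 m and y of disc_mid in the frame of tray_front between 0 and 0.17 m and x of dish_mid in the frame of tray_front between -0.075 and 0.075 m and y of dish_mid in the frame of tray_front between 0 and 0.17 m and value of joint lid between 0.655 and 0.915 rad and velocity of joint lid between -0.1 and 0.1 rad/s and (contact force between lid and the fingers above 0.4 N or contact force between lid and the arm above 0.4 N)); the arm keeps its last pose, push and grip.
It fails at once if a bystander is moved by more than 40 mm (distance of any of bottle, mould, bowl, tape, jar, brush, spatula from where it was at the start of the episode above 0.04 m).
It fails at once if something other than the robot props the lid (contact force between lid and bottle above 0.3 N or contact force between lid and mould above 0.3 N or contact force between lid and bowl above 0.3 N or contact force between lid and tape above 0.3 N or contact force between lid and jar above 0.3 N or contact force between lid and brush above 0.3 N or contact force between lid and spatula above 0.3 N).
It also fails if it takes over 64 s, if anything falls off the work surface, if the arm or the gripper's body presses on something with over 40 N, if the wrist force passes 120 N, or if a joint passes its speed limit or range.

## Working session

There is one attempt and no reset: what is moved stays moved. The work goes in short steps, Python scripts to look and compute and a tool call to move; the robot and the scene stay as the last step left them, time stands still between calls to the robot, and variables do not carry over. Pictures are saved under pics/ and viewed, at most 10 in all, crops included, and the job is handed in when it is done.

Besides the shell and the picture viewer there is one more tool, called after "Request:" in YAML: its name, and indented under it one key for each argument. servo_tool: Moves the arm, as the interface text tells. Its arguments: {"type":"object","properties":{"deltas":{"type":"array"},"grip_force":{"type":"number"}},"required":["deltas"]}

```bash
ls; mkdir -p pics
cat > h.py <<'E'
import numpy as np, cv2
from cell import r, snapshot, boxes_of
def cam(p):
    R=cv2.Rodrigues(np.array(p["rvec"],float))[0]; return R,np.array(p["tvec"],float).ravel()
def cloud(p):
    K=np.array(p["K"]);k1=float(p["k1"]);h,w=p["z_map"].shape
    u,v=np.meshgrid(np.arange(w),np.arange(h))
    pts=np.stack([u,v],-1).reshape(-1,1,2).astype(float)
    n=cv2.undistortPoints(pts,K,np.array([k1,0,0,0.])).reshape(h,w,2)
    z=p["z_map"].astype(float)
    c=np.dstack([n*z[...,None],z]); R,t=cam(p)
    W=(c-t)@R; W[z<=0]=np.nan; return W
def proj(p,X):
    return cv2.projectPoints(np.array(X,float).reshape(-1,1,3),np.array(p["rvec"],float),np.array(p["tvec"],float),np.array(p["K"]),np.array([float(p["k1"]),0,0,0.]))[0].reshape(-1,2)
def at(W,pt,k=2):
    c,rw=int(round(pt[0])),int(round(pt[1])); return np.nanmedian(W[rw-k:rw+k+1,c-k:c+k+1].reshape(-1,3),axis=0)
E
cat > a.py <<'E'
from h import *
np.set_printoptions(precision=3,suppress=True)
ims=[]
for n in ("scene","top"):
    p=snapshot(n); W=cloud(p); np.savez(f"{n}.npz",W=W,**{k:p[k] for k in("frame","z_map","K","rvec","tvec","k1")}); ims.append(p["frame"])
    for t in ("box","lid","lid_handle","tray_handle","tile_mid","disc_mid","dish_mid","bottle","mould","bowl","tape","jar","brush","spatula"):
        for b in boxes_of(p,t)[:3]:
            if b["conf"]>.3: print(n,t,np.array(b["point"]),round(b["conf"],2),at(W,b["point"]))
    cv2.imwrite(f"pics/{n}1.png",cv2.resize(p["frame"][...,::-1],(800,600)))
o=r.observe(); print(o["t"],o["eef_pos"],o["ee_rot"],r.hold_point_z)
E
python3 a.py
```

```text
pics
scene box [291.4 186.1] 0.63 [0.597 0.062 0.097]
scene lid [291.6 177.7] 0.86 [0.569 0.104 0.097]
scene lid_handle [290.3 182.3] 0.91 [0.579 0.08  0.096]
scene tray_handle [202.2 232.7] 0.85 [ 0.47  -0.273  0.007]
scene tray_handle [296.2 149.9] 0.72 [0.421 0.313 0.053]
scene tile_mid [189.5 225.6] 0.61 [ 0.418 -0.281  0.012]
scene disc_mid [148.8 233.4] 0.5 [ 0.334 -0.403  0.007]
scene disc_mid [252.1 252.3] 0.45 [ 0.733 -0.289  0.114]
scene dish_mid [213.2 221.3] 0.58 [ 0.457 -0.206  0.011]
scene dish_mid [179.5 206.3] 0.48 [ 0.3   -0.235  0.01 ]
scene dish_mid [208.7 193.7] 0.46 [ 0.331 -0.112  0.011]
scene bottle [251.5 253.5] 0.97 [ 0.734 -0.29   0.108]
scene bottle [291.9 182.6] 0.47 [0.589 0.078 0.096]
scene mould [296.8 148.9] 0.92 [0.418 0.32  0.053]
scene bowl [310.3 243.9] 0.63 [ 0.788 -0.055  0.012]
scene tape [345.  219.3] 0.65 [0.817 0.106 0.041]
scene jar [318.6 157.4] 0.9 [0.522 0.344 0.052]
scene brush [357.1 179.8] 0.86 [0.706 0.362 0.02 ]
scene brush [195.5 286.4] 0.67 [ 0.636 -0.445  0.004]
scene spatula [193.9 286.7] 0.68 [ 0.633 -0.451  0.003]
scene spatula
[... 644 characters left out ...]
5 269.3] 0.45 [ 0.331 -0.404  0.009]
top dish_mid [268.5 268.2] 0.8 [ 0.336 -0.121  0.007]
top dish_mid [301.4 223.3] 0.71 [ 0.466 -0.22   0.009]
top dish_mid [310.3 282. ] 0.61 [ 0.296 -0.242  0.004]
top bottle [313.3 133.6] 0.93 [ 0.701 -0.246  0.127]
top mould [ 92.4 246.3] 0.91 [0.402 0.389 0.022]
top bowl [254.8 108.5] 0.79 [ 0.821 -0.087  0.006]
top bowl [194.9 184. ] 0.5 [0.569 0.082 0.095]
top tape [184.4 127. ] 0.55 [0.75  0.127 0.044]
top jar [ 99. 209.] 0.63 [0.502 0.351 0.084]
top brush [108.3 147.6] 0.88 [0.694 0.358 0.019]
top spatula [372.2 171.4] 0.56 [ 0.621 -0.438  0.002]
1.5 [0.225 0.636 0.231] [[-0.943  0.333 -0.   ]
 [ 0.333  0.943 -0.   ]
 [ 0.    -0.    -1.   ]] 0.0187
```

View pics/top1.png

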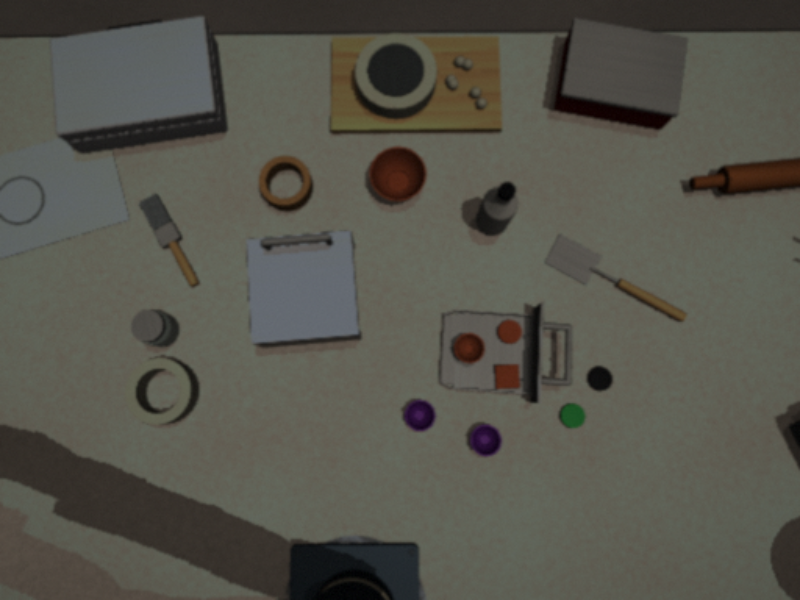

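View pics/scene1.png

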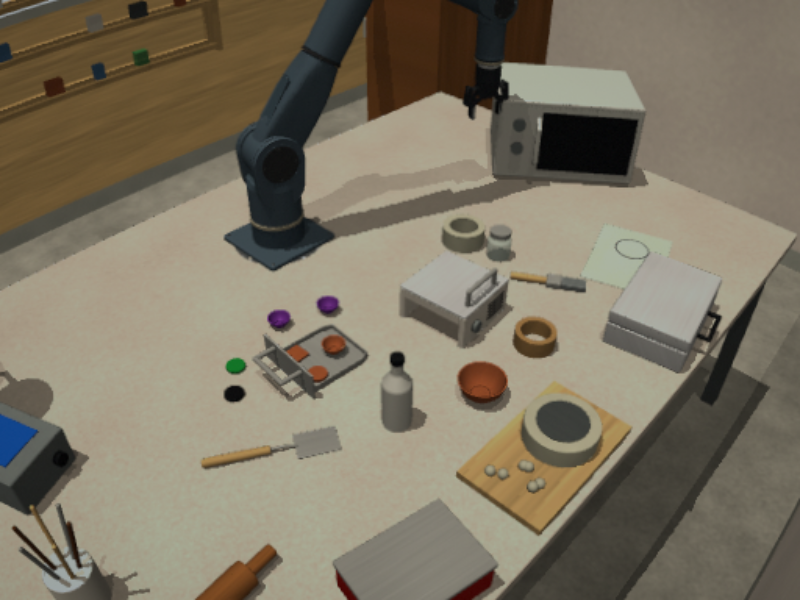

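Top picture (800 px): box at about (302,288) with its lid handle at (297,240); tray at (490,350), front plate at (534,352), handle bar at (557,353), and its nose to the left, towards the box. The purple, green and black pieces are decoys. Next I fit the poses.

```bash
cat > b.py <<'E'
from h import *
np.set_printoptions(precision=4,suppress=True)
for n in ("scene","top"):
    d=np.load(n+".npz"); W=d["W"].reshape(-1,3)
    def rect(c,rad,z0,z1):
        m=(np.hypot(W[:,0]-c[0],W[:,1]-c[1])<rad)&(W[:,2]>z0)&(W[:,2]<z1)
        P=W[m]; q=cv2.minAreaRect((P[:,:2]*1000).astype(np.float32)); return P,q
    P,q=rect((.565,.09),.16,.09,.102); print(n,"lid",len(P),q,np.median(P[:,2]))
    P,q=rect((.565,.09),.16,.125,.16); print(n,"lidhandle",len(P),q,P[:,2].max() if len(P) else 0)
    P,q=rect((.465,-.29),.13,.058,.08); print(n,"plate",len(P),q)
    P,q=rect((.46,-.34),.07,.045,.068); print(n,"bar",len(P),q)
    P,q=rect((.46,-.20),.12,.012,.024); print(n,"rim",len(P),q)
E
python3 b.py
```

```text
scene lid 1476 ((571.074951171875, 91.04647064208984), (194.9718475341797, 198.42166137695312), 3.9876463413238525) 0.09631099283356535
scene lidhandle 92 ((647.2850952148438, 94.70481872558594), (13.09145736694336, 121.15755462646484), 4.333566665649414) 0.14769377368313977
scene plate 239 ((452.56414794921875, -362.0244445800781), (65.17484283447266, 179.19935607910156), 86.08812713623047)
scene bar 266 ((459.11572265625, -362.6573486328125), (65.28522491455078, 137.58566284179688), 85.67948913574219)
scene rim 291 ((446.7554016113281, -221.15310668945312), (160.113525390625, 192.31893920898438), 83.7757568359375)
top lid 4328 ((573.101806640625, 87.64566802978516), (190.9873046875, 190.845947265625), 4.357559680938721) 0.0957825452713427
top lidhandle 200 ((647.3682861328125, 92.78182983398438), (12.858712196350098, 120.61402130126953), 4.491922378540039) 0.1466075006307237
top plate 409 ((452.1357421875, -362.96783447265625), (61.47972106933594, 176.71160888671875), 85.6590347290039)
top bar 390 ((458.10382080078125, -364.8126525878906), (64.12983703613281, 138.99859619140625), 85.80218505859375)
top rim 471 ((442.5694274902344, -222.8527374267578), (170.4599151611328, 193.0790252685547), 84.20521545410156)
```

Request:
servo_tool:
  deltas:
    - {"rot":[0,0,-3],"translation":[-4.4,-4.1,0],"hand":1}
    - {"rot":[0,0,-6],"translation":[-8.7,-8.2,0],"hand":1}
    - {"rot":[0,0,-9],"translation":[-13.1,-12.4,0],"hand":0.8}
    - {"rot":[0,0,-12],"translation":[-17.4,-16.5,0],"hand":0.6}
    - {"rot":[0,0,-15],"translation":[-21.8,-20.6,0],"hand":0.5}

```text
t: 2.12
eef_pos: [0.3626, 0.3678, 0.2316]
ee_rot: [[-0.997, 0.076, 0.001], [0.076, 0.997, 0.0], [-0.001, 0.001, -1.0]]
ft_force: [1.0, 1.1, 0.8]
gripper_width: 0.0425
grasp_force: 0.0
```

```bash
cat > d.py <<'E'
# usage: delta x y z yaw_of_tool_y(deg) [tilt deg about tool x] ; prints rot, translation from the measured pose
import sys; from h import *
from scipy.spatial.transform import Rotation as Ro
np.set_printoptions(precision=2,suppress=True)
def delta(x,y,z,yaw,ty=0):
    o=r.observe(); R=np.array(o["ee_rot"]); a=np.radians(yaw)
    Y=np.array([np.cos(a),np.sin(a),0]); Z=np.array([0,0,-1.]); T=np.c_[np.cross(Y,Z),Y,Z]@Ro.from_euler('x',ty,degrees=True).as_matrix()
    print("rot",np.degrees(Ro.from_matrix(R.T@T).as_rotvec()),"tr cm",R.T@(np.array([x,y,z])-o["eef_pos"])*100,"t",o["t"],"pos",np.round(o["eef_pos"],4))
if __name__=="__main__": delta(*map(float,sys.argv[1:]))
E
python3 d.py .5 .05 .23 85.7; python3 d.py .45 -.388 .2 85.7
python3 - <<'E'
from h import *
for n in ("scene","top"):
    W=np.load(n+".npz")["W"].reshape(-1,3)
    for a,b in ((.02,.1),(.15,.2)):
        m=(np.hypot(W[:,0]-.71,W[:,1]+.26)<.09)&(W[:,2]>a)&(W[:,2]<b); print(n,a,W[m].min(0),W[m].max(0))
E
```

```text
rot [ 0.03  0.03 -0.06] tr cm [-16.12 -30.64   0.15] t 2.125 pos [0.36 0.37 0.23]
rot [ 0.03  0.03 -0.06] tr cm [-14.46 -74.7    3.13] t 2.125 pos [0.36 0.37 0.23]
scene 0.02 [ 0.70031296 -0.29932142  0.02027605] [ 0.75037597 -0.24259921  0.09978477]
scene 0.15 [ 0.70135281 -0.27937511  0.1504148 ] [ 0.73175685 -0.25178053  0.19364271]
top 0.02 [ 0.68402575 -0.2921312   0.02090242] [ 0.73302187 -0.23616301  0.09935725]
top 0.15 [ 0.70282386 -0.27980844  0.15007776] [ 0.73275415 -0.2507588   0.19411284]
```

Request:
servo_tool:
  deltas:
    - {"rot":[0,0,0],"translation":[-2.8,-5.4,0],"hand":0.5}
    - {"rot":[0,0,0],"translation":[-5.6,-10.8,0],"hand":0.5}
    - {"rot":[0,0,0],"translation":[-8.4,-16.2,0],"hand":0.5}
    - {"rot":[0,0,0],"translation":[-10.5,-22,0],"hand":0.5}
    - {"rot":[0,0,0],"translation":[-11.5,-28,0],"hand":0.5}

```text
t: 2.75
eef_pos: [0.4556, 0.0794, 0.2316]
ee_rot: [[-0.997, 0.078, 0.001], [0.078, 0.997, 0.0], [-0.001, 0.0, -1.0]]
ft_force: [0.7, 0.5, 0.4]
gripper_width: 0.0425
grasp_force: 0.0
```

Request:
servo_tool:
  deltas:
    - {"rot":[0,0,0],"translation":[-0.5,-6,0],"hand":0.5}
    - {"rot":[0,0,0],"translation":[-1,-12,0],"hand":0.5}
    - {"rot":[0,0,0],"translation":[-1.5,-18,0],"hand":0.5}
    - {"rot":[0,0,0],"translation":[-2,-24,0],"hand":0.5}
    - {"rot":[0,0,0],"translation":[-2.5,-30,0],"hand":0.5}

```text
t: 3.38
eef_pos: [0.4562, -0.2215, 0.2316]
ee_rot: [[-0.997, 0.078, 0.001], [0.078, 0.997, -0.0], [-0.001, -0.0, -1.0]]
ft_force: [1.4, -0.2, -0.4]
gripper_width: 0.0424
grasp_force: 0.0
```

```bash
python3 d.py .4505 -.3875 .17 85.7
```

```text
rot [-0.    0.05 -0.15] tr cm [ -0.71 -16.59   6.17] t 3.375 pos [ 0.46 -0.22  0.23]
```

Request:
servo_tool:
  deltas:
    - {"rot":[0,0,0],"translation":[-0.2,-5.5,1.5],"hand":0.5}
    - {"rot":[0,0,0],"translation":[-0.5,-11,3],"hand":0.5}
    - {"rot":[0,0,0],"translation":[-0.7,-16.6,5],"hand":0.5}
    - {"rot":[0,0,0],"translation":[-0.7,-16.6,6.2],"hand":0.5}
    - {"rot":[0,0,0],"translation":[-0.7,-16.6,6.2],"hand":0.5}

```text
t: 4.0
eef_pos: [0.4498, -0.3849, 0.1683]
ee_rot: [[-0.997, 0.078, -0.002], [0.078, 0.997, 0.002], [0.002, 0.002, -1.0]]
ft_force: [0.4, 0.2, -0.5]
gripper_width: 0.0424
grasp_force: 0.0
```

```bash
cat > w.py <<'E'
from h import *
p=snapshot("wrist"); W=cloud(p).reshape(-1,3); cv2.imwrite("pics/w1.png",p["frame"][...,::-1])
P=W[(W[:,2]>.045)&(W[:,2]<.066)&(np.abs(W[:,0]-.45)<.08)&(np.abs(W[:,1]+.388)<.045)]
B=P[(np.abs(P[:,1]+.388)<.02)]
print("bar",len(B),np.median(B,0),cv2.minAreaRect((B[:,:2]*1000).astype(np.float32)))
Q=W[(W[:,2]>.063)&(W[:,2]<.075)&(np.abs(W[:,1]+.335)<.04)&(np.abs(W[:,0]-.45)<.12)]
print("plate top",len(Q),cv2.minAreaRect((Q[:,:2]*1000).astype(np.float32)) if len(Q)>5 else 0)
for X in ((.4505,-.3875,.055),(.4547,-.332,.069)): print(proj(p,X))
E
python3 w.py; python3 d.py .4505 -.3875 .036 85.7
```

```text
bar 1664 [ 0.44518993 -0.38516949  0.05946212] ((448.8865966796875, -378.6675720214844), (28.40358543395996, 109.29840850830078), 85.8321304321289)
plate top 1017 ((426.8319396972656, -332.778564453125), (6.633647441864014, 126.10144805908203), 85.79629516601562)
[[250.93282742 191.63220882]]
[[310.89487406 195.49723163]]
rot [ 0.07 -0.03 -0.11] tr cm [-0.03 -0.32 13.32] t 4.05 pos [ 0.45 -0.38  0.17]
```

View pics/w1.png

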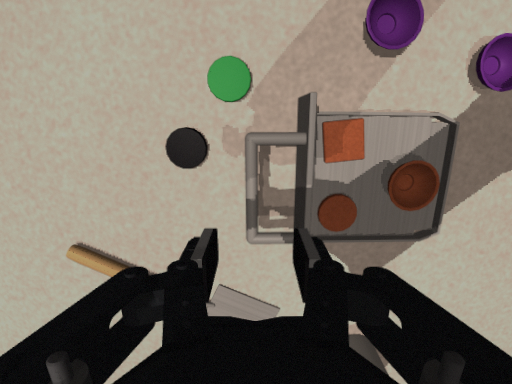

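The wrist view shows the bar at column 250, rows 135–240, where I predicted it. The tile, disc and dish stand on the tray. Going down to grip.

Request:
servo_tool:
  deltas:
    - {"rot":[0,0,0],"translation":[0,-0.2,4.5],"hand":0.5}
    - {"rot":[0,0,0],"translation":[0,-0.3,9],"hand":0.5}
    - {"rot":[0,0,0],"translation":[0,-0.3,12.5],"hand":0.5}
    - {"rot":[0,0,0],"translation":[0,-0.3,13.2],"hand":0.5}
    - {"rot":[0,0,0],"translation":[0,-0.3,13.2],"hand":0.5}

```text
t: 4.68
eef_pos: [0.4509, -0.3883, 0.0384]
ee_rot: [[-0.997, 0.077, 0.001], [0.077, 0.997, -0.0], [-0.001, -0.0, -1.0]]
ft_force: [-0.9, 0.5, 0.0]
gripper_width: 0.043
grasp_force: 0.0
```

Request:
servo_tool:
  deltas:
    - {"rot":[0,0,0],"translation":[0,0,0],"hand":0.3}
    - {"rot":[0,0,0],"translation":[0,0,0],"hand":0}
    - {"rot":[0,0,0],"translation":[0,0,0],"hand":0}
    - {"rot":[0,0,0],"translation":[0,0,0],"hand":0}
    - {"rot":[0,0,0],"translation":[0,0,0],"hand":0}
  grip_force: 50

```text
t: 5.3
eef_pos: [0.4507, -0.3894, 0.0384]
ee_rot: [[-0.997, 0.078, 0.002], [0.078, 0.997, -0.001], [-0.002, -0.001, -1.0]]
ft_force: [-0.7, -0.2, 6.2]
gripper_width: 0.0101
grasp_force: 48.8
```

```bash
python3 d.py .598 -.26 .036 94.35
```

```text
rot [-0.08  0.1  -8.82] tr cm [-13.67  14.05   0.25] t 5.3 pos [ 0.45 -0.39  0.04]
```

Request:
servo_tool:
  deltas:
    - {"rot":[0,0,-0.3],"translation":[-0.5,0.5,0],"hand":0}
    - {"rot":[0,0,-1],"translation":[-1.7,1.7,0],"hand":0}
    - {"rot":[0,0,-2],"translation":[-3.2,3.2,0],"hand":0}
    - {"rot":[0,0,-3.2],"translation":[-4.9,5,0],"hand":0}
    - {"rot":[0,0,-4.3],"translation":[-6.5,6.7,0],"hand":0}

```text
t: 5.92
eef_pos: [0.5198, -0.3292, 0.0388]
ee_rot: [[-1.0, 0.004, 0.001], [0.004, 1.0, -0.004], [-0.001, -0.004, -1.0]]
ft_force: [-5.4, -5.4, 10.3]
gripper_width: 0.0101
grasp_force: 49.8
```

```bash
python3 d.py .598 -.26 .038 94.35
```

```text
rot [-0.2   0.03 -4.59] tr cm [-7.79  6.96  0.06] t 5.925 pos [ 0.52 -0.33  0.04]
```

Request:
servo_tool:
  deltas:
    - {"rot":[0,0,-1],"translation":[-1.7,1.5,0],"hand":0}
    - {"rot":[0,0,-2.2],"translation":[-3.7,3.3,0],"hand":0}
    - {"rot":[0,0,-3.4],"translation":[-5.7,5.1,0],"hand":0}
    - {"rot":[0,0,-4.3],"translation":[-7.3,6.5,0],"hand":0}
    - {"rot":[0,0,-4.6],"translation":[-7.8,7,0],"hand":0}

```text
t: 6.55
eef_pos: [0.5989, -0.2584, 0.0387]
ee_rot: [[-0.997, -0.078, 0.001], [-0.078, 0.997, -0.003], [-0.001, -0.003, -1.0]]
ft_force: [-6.3, -6.0, 10.2]
gripper_width: 0.0104
grasp_force: 49.7
```

```bash
cat > c.py <<'E'
from h import *
np.set_printoptions(precision=4,suppress=True)
a=np.radians(4.35); ex=np.array([np.cos(a),np.sin(a)]); ey=np.array([-ex[1],ex[0]])
o=r.observe(); h=np.array(o["eef_pos"])[:2]
for n in ("top","wrist"):
    p=snapshot(n); W=cloud(p).reshape(-1,3)
    L=W[(W[:,2]>.088)&(W[:,2]<.103)&(np.hypot(W[:,0]-.572,W[:,1]-.089)<.17)]
    if n=="top": q=cv2.minAreaRect((L[:,:2]*1000).astype(np.float32)); print(n,"lid",len(L),q)
    # in box coordinates relative to slot estimate
    S=np.array([.5792,-.0057]); B=np.c_[(W[:,:2]-S)@ex,(W[:,:2]-S)@ey,W[:,2]]
    pl=B[(B[:,2]>.062)&(B[:,2]<.076)&(np.abs(B[:,0])<.12)&(np.abs(B[:,1]+.2)<.035)]
    if len(pl)>5: print(n,"plate",len(pl),cv2.minAreaRect((pl[:,:2]*1000).astype(np.float32)))
    rim=B[(B[:,2]>.010)&(B[:,2]<.022)&(np.abs(B[:,0])<.1)&(B[:,1]>-.185)&(B[:,1]<-.01)]
    for lo in np.arange(-.18,-.02,.03):
        k=rim[(rim[:,1]>=lo)&(rim[:,1]<lo+.03)]; k=k[k[:,2]>.013]
        if len(k)>3: print("  rim",round(lo,2),k[:,0].min(),k[:,0].max())
    face=B[(B[:,2]>.075)&(B[:,2]<.103)&(np.abs(B[:,0])<.11)&(B[:,1]>-.02)&(B[:,1]<.05)]
    if len(face)>5: print("  boxedge y",np.percentile(face[:,1],1),"x",face[:,0].min(),face[:,0].max())
    cv2.imwrite(f"pics/{n}2.png",p["frame"][...,::-1])
print("tcp in slot frame",(h-S)@ex,(h-S)@ey,o["t"])
E
python3 c.py; python3 d.py .598 -.26 .038 94.35
```

```text
top lid 4362 ((572.8549194335938, 87.4560546875), (190.81967163085938, 190.60923767089844), 4.4554924964904785)
top plate 56 ((57.95772933959961, -213.92657470703125), (62.632843017578125, 29.48964500427246), 1.1857043504714966)
  rim -0.18 0.01809303342218082 0.07350405114427842
  rim -0.15 -0.03840519819419708 0.07249367687377535
  rim -0.12 -0.0168071223088062 0.07170457044492506
  rim -0.09 -0.019804180359729202 0.07066643619864074
  rim -0.06 -0.056674359250628185 0.06888879598075448
  boxedge y -0.0017477704920377797 x -0.09413176536661273 0.0958787159006653
wrist plate 4458 ((-29.662818908691406, -215.75706481933594), (123.03292083740234, 38.914588928222656), 0.734807550907135)
  rim -0.18 -0.07725240927057699 0.05248542103760546
  rim -0.15 -0.0779591940394869 0.07002337242395021
  rim -0.12 -0.07858275106695194 0.07179419274381117
  rim -0.09 -0.02377520201380434 0.07171381033257841
  rim -0.06 0.06678008412400084 0.07068265408199134
tcp in slot frame 0.00047632703557015253 -0.25342096992116736 6.55
rot [-0.13  0.11  0.12] tr cm [ 0.14 -0.19  0.07] t 6.65 pos [ 0.6  -0.26  0.04]
```

View pics/wrist2.png

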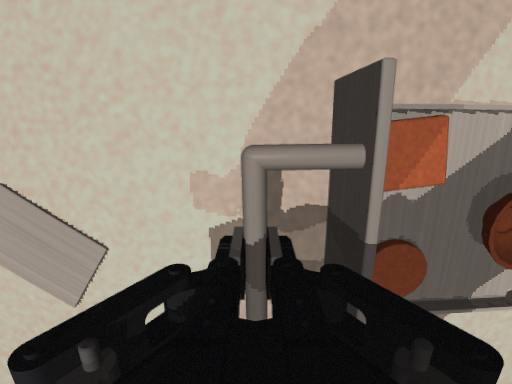

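The bar is held and the tray points at the slot, pieces in place. The tray looks about 1–2° off in yaw, so I check that more closely.

```bash
cat > e.py <<'E'
from h import *
import sys
np.set_printoptions(precision=4,suppress=True)
a=np.radians(4.4); ex=np.array([np.cos(a),np.sin(a)]); ey=np.array([-ex[1],ex[0]]); S=np.array([.5799,-.0067])
y0=float(sys.argv[1]) # expected plate inner y
for n in ("wrist","top"):
    p=snapshot(n); W=cloud(p).reshape(-1,3); B=np.c_[(W[:,:2]-S)@ex,(W[:,:2]-S)@ey,W[:,2]]
    pl=B[(np.abs(B[:,2]-.068)<.004)&(np.abs(B[:,0])<.12)&(np.abs(B[:,1]-y0+.003)<.012)]
    if len(pl)>20:
        c=np.polyfit(pl[:,0],pl[:,1],1); print(n,"plate",len(pl),"yaw",np.degrees(np.arctan(c[0])),"y",c[1]+.003,"x",pl[:,0].min(),pl[:,0].max())
    for s in (1,-1):
        R=B[(np.abs(B[:,2]-.015)<.003)&(np.abs(B[:,0]-s*.074)<.010)&(B[:,1]>y0+.01)&(B[:,1]<min(-.01,y0+.158))]
        if len(R)>20:
            c=np.polyfit(R[:,1],R[:,0],1); ys=np.linspace(R[:,1].min(),R[:,1].max(),7)
            e=[(s*np.percentile(s*R[(R[:,1]>=u)&(R[:,1]<=v)][:,0],95)) if ((R[:,1]>=u)&(R[:,1]<=v)).sum()>3 else np.nan for u,v in zip(ys[:-1],ys[1:])]
            print(n,"rim",s,len(R),"yaw",np.degrees(-np.arctan(c[0])),ys[[0,-1]],np.array(e))
print(r.observe()["eef_pos"],(np.array(r.observe()["eef_pos"])[:2]-S)@np.c_[ex,ey])
E
python3 e.py -.2
```

```text
wrist plate 4065 yaw 1.091537584244919 y -0.1958550461107773 x -0.09224682745170096 0.03018853594398091
wrist rim 1 569 yaw 0.957347202517953 [-0.1236 -0.0514] [0.0705 0.0706 0.0704 0.0702 0.0704 0.0693]
wrist rim -1 789 yaw 4.171681089012134 [-0.1704 -0.0921] [-0.0776 -0.078  -0.0783 -0.0785 -0.0791 -0.079 ]
top plate 45 yaw 0.5678403201101694 y -0.19818643129809993 x 0.023975762403145036 0.08754212618096191
top rim 1 46 yaw 1.3432436678027648 [-0.1874 -0.0451] [0.0728 0.0723 0.072  0.0708 0.0717 0.0709]
[ 0.5992 -0.258   0.0387] [-0.     -0.2521]
```

Request:
servo_tool:
  deltas:
    - {"rot":[0,0,0.6],"translation":[-0.1,0.3,0],"hand":0}
    - {"rot":[0,0,1.1],"translation":[-0.15,0.9,0],"hand":0}
    - {"rot":[0,0,1.1],"translation":[-0.15,1.7,0],"hand":0}
    - {"rot":[0,0,1.1],"translation":[-0.15,2.3,0],"hand":0}
    - {"rot":[0,0,1.1],"translation":[-0.15,2.5,0],"hand":0}

```text
t: 7.38
eef_pos: [0.5989, -0.2344, 0.0389]
ee_rot: [[-0.998, -0.057, 0.003], [-0.057, 0.998, -0.003], [-0.003, -0.004, -1.0]]
ft_force: [0.4, -5.7, 7.1]
gripper_width: 0.0102
grasp_force: 48.9
```

```bash
python3 e.py -.173
```

```text
wrist plate 4041 yaw -0.8331329557835305 y -0.1722360546040496 x -0.08911389790580258 0.03260486467267821
wrist rim 1 543 yaw -1.0341006155272325 [-0.0981 -0.0272] [0.0769 0.0772 0.0774 0.0779 0.0776 0.0781]
wrist rim -1 586 yaw -0.7716918790810489 [-0.1442 -0.0687] [-0.0732 -0.0732 -0.0727 -0.0728 -0.0724 -0.0725]
top plate 43 yaw -1.104665391613563 y -0.1748909898734432 x 0.030744122897833973 0.08975874452326185
top rim 1 45 yaw -0.9487954653910262 [-0.1577 -0.0186] [0.0768 0.0782 0.0775 0.0781 0.0783 0.0792]
[ 0.5988 -0.2342  0.0389] [ 0.0014 -0.2283]
```

Request:
servo_tool:
  deltas:
    - {"rot":[0,0,-0.5],"translation":[0,0.1,0],"hand":0}
    - {"rot":[0,0,-0.8],"translation":[0.05,0.3,0],"hand":0}
    - {"rot":[0,0,-0.8],"translation":[0.05,0.6,0],"hand":0}
    - {"rot":[0,0,-0.8],"translation":[0.05,0.9,0],"hand":0}
    - {"rot":[0,0,-0.8],"translation":[0.05,1.0,0],"hand":0}

```text
t: 8.1
eef_pos: [0.5979, -0.2247, 0.0389]
ee_rot: [[-0.998, -0.071, 0.004], [-0.071, 0.998, -0.003], [-0.003, -0.004, -1.0]]
ft_force: [0.9, -6.4, 6.1]
gripper_width: 0.01
grasp_force: 48.9
```

```bash
python3 e.py -.163
```

```text
wrist plate 4041 yaw -0.37416817628056415 y -0.16252240127563675 x -0.08958956370351871 0.03159124710297476
wrist rim 1 529 yaw -0.4957051391115756 [-0.087  -0.0176] [0.0758 0.0758 0.0761 0.076  0.0761 0.0758]
wrist rim -1 686 yaw 0.14040733642383157 [-0.1344 -0.0585] [-0.0741 -0.0743 -0.074  -0.0742 -0.074  -0.0738]
top plate 44 yaw -0.08099007441268632 y -0.16594494533364054 x 0.02924271865134955 0.09102672171161134
top rim 1 42 yaw -0.27473184789105687 [-0.1513 -0.0156] [0.076  0.0761 0.0768 0.0761 0.0751 0.0769]
[ 0.5979 -0.2246  0.0389] [ 0.0012 -0.2187]
```

Request:
servo_tool:
  deltas:
    - {"rot":[0,0,-0.2],"translation":[0.05,0.5,0],"hand":0}
    - {"rot":[0,0,-0.2],"translation":[0.1,1.5,0],"hand":0}
    - {"rot":[0,0,-0.2],"translation":[0.1,2.8,0],"hand":0}
    - {"rot":[0,0,-0.2],"translation":[0.1,4.0,0],"hand":0}
    - {"rot":[0,0,-0.2],"translation":[0.1,5,0],"hand":0}

```text
t: 8.82
eef_pos: [0.5934, -0.1746, 0.0389]
ee_rot: [[-0.997, -0.074, 0.004], [-0.074, 0.997, -0.003], [-0.003, -0.004, -1.0]]
ft_force: [0.4, -7.3, 6.7]
gripper_width: 0.0098
grasp_force: 49.2
```

```bash
python3 e.py -.113
```

```text
wrist plate 4056 yaw -0.027896147485881817 y -0.11226530066002821 x -0.09090313168751181 0.031153601872170505
wrist rim 1 197 yaw -0.804277371874407 [-0.0362 -0.0101] [0.0717 0.0738 0.0741 0.0736 0.074  0.0737]
wrist rim -1 709 yaw 0.9770802208006688 [-0.0849 -0.01  ] [-0.0756 -0.0758 -0.0756 -0.0758 -0.0756 -0.0758]
top rim 1 30 yaw -0.1244098052832547 [-0.1029 -0.0125] [0.0738 0.0746    nan 0.0746 0.0734 0.0741]
[ 0.5934 -0.173   0.0388] [ 0.0007 -0.1669]
```

Request:
servo_tool:
  deltas:
    - {"rot":[0,0,0],"translation":[-0.05,0.7,0],"hand":0}
    - {"rot":[0,0,0],"translation":[-0.05,2.2,0],"hand":0}
    - {"rot":[0,0,0],"translation":[-0.05,4.0,0],"hand":0}
    - {"rot":[0,0,0],"translation":[-0.05,5.8,0],"hand":0}
    - {"rot":[0,0,0],"translation":[-0.05,7.0,0],"hand":0}

```text
t: 9.55
eef_pos: [0.5888, -0.1043, 0.0389]
ee_rot: [[-0.997, -0.074, 0.004], [-0.074, 0.997, -0.003], [-0.004, -0.003, -1.0]]
ft_force: [0.4, -7.5, 6.9]
gripper_width: 0.0101
grasp_force: 49.8
```

Request:
servo_tool:
  deltas:
    - {"rot":[0,0,0],"translation":[0,0.7,0],"hand":0}
    - {"rot":[0,0,0],"translation":[0,1.6,0],"hand":0}
    - {"rot":[0,0,0],"translation":[0,2.4,0],"hand":0}
    - {"rot":[0,0,0],"translation":[0,3.0,0],"hand":0}
    - {"rot":[0,0,0],"translation":[0,3.4,0],"hand":0}

```text
t: 10.18
eef_pos: [0.5863, -0.071, 0.0389]
ee_rot: [[-0.997, -0.074, 0.004], [-0.074, 0.997, -0.003], [-0.004, -0.003, -1.0]]
ft_force: [0.1, -7.5, 8.0]
gripper_width: 0.0101
grasp_force: 49.9
```

```bash
python3 e.py -.006
```

```text
wrist plate 4252 yaw -1.0184460521836645 y -0.008603963629008681 x -0.09421635997635115 0.03166033234623736
[ 0.5862 -0.0705  0.0388] [ 0.0014 -0.0641]
```

Request:
servo_tool:
  deltas:
    - {"rot":[0,0,0],"translation":[0,0.4,0],"hand":0}
    - {"rot":[0,0,0],"translation":[0,0.7,0],"hand":0}
    - {"rot":[0,0,0],"translation":[0,0.9,0],"hand":0}
    - {"rot":[0,0,0],"translation":[0,1.0,0],"hand":0}
    - {"rot":[0,0,0],"translation":[0,1.1,0],"hand":0}

```text
t: 10.9
eef_pos: [0.5854, -0.0604, 0.0389]
ee_rot: [[-0.997, -0.073, 0.004], [-0.073, 0.997, -0.003], [-0.004, -0.003, -1.0]]
ft_force: [0.6, -6.2, 7.9]
gripper_width: 0.0099
grasp_force: 49.9
```

Not yet in contact; pushing further.

Request:
servo_tool:
  deltas:
    - {"rot":[0,0,0],"translation":[0,0.1,0],"hand":0}
    - {"rot":[0,0,0],"translation":[0,0.2,0],"hand":0}
    - {"rot":[0,0,0],"translation":[0,0.3,0],"hand":0}
    - {"rot":[0,0,0],"translation":[0,0.3,0],"hand":0}

```text
t: 11.4
eef_pos: [0.5856, -0.06, 0.0389]
ee_rot: [[-0.997, -0.071, 0.005], [-0.072, 0.997, -0.006], [-0.004, -0.006, -1.0]]
ft_force: [1.8, -14.7, 5.7]
gripper_width: 0.0101
grasp_force: 49.8
```

```bash
python3 e.py -.001
```

```text
wrist plate 5091 yaw -0.15110848862918577 y 0.003124201477792758 x -0.09505206588932595 0.032988607585892796
[ 0.5856 -0.06    0.0389] [ 0.0016 -0.0536]
```

Request:
servo_tool:
  deltas:
    - {"rot":[0,0,0],"translation":[0,0.2,0],"hand":0}
    - {"rot":[0,0,0],"translation":[0,0.3,0],"hand":0}
    - {"rot":[0,0,0],"translation":[0,0.3,0],"hand":0}

```text
t: 11.88
eef_pos: [0.5856, -0.06, 0.0389]
ee_rot: [[-0.998, -0.069, 0.006], [-0.069, 0.998, -0.009], [-0.005, -0.009, -1.0]]
ft_force: [2.6, -21.9, 2.7]
gripper_width: 0.0101
grasp_force: 49.8
```

Request:
servo_tool:
  deltas:
    - {"rot":[0,0,0],"translation":[0,-0.1,0],"hand":0.2}
    - {"rot":[0,0,0],"translation":[0,-0.1,0],"hand":0.42}
    - {"rot":[0,0,0],"translation":[0,-0.1,0],"hand":0.42}
    - {"rot":[0,0,0],"translation":[0,-0.1,0],"hand":0.42}

```text
t: 12.38
eef_pos: [0.5844, -0.0567, 0.0386]
ee_rot: [[-0.997, -0.072, 0.003], [-0.072, 0.997, -0.004], [-0.002, -0.004, -1.0]]
ft_force: [-0.4, -13.4, 7.7]
gripper_width: 0.0358
grasp_force: 0.0
```

Request:
servo_tool:
  deltas:
    - {"rot":[0,0,0],"translation":[0,-0.3,0],"hand":0.42}
    - {"rot":[0,0,0],"translation":[0,-0.3,-2],"hand":0.42}
    - {"rot":[0,0,0],"translation":[0,-0.3,-7],"hand":0.42}
    - {"rot":[0,0,0],"translation":[0,-0.3,-13],"hand":0.42}
    - {"rot":[0,0,0],"translation":[0,-0.3,-18],"hand":0.42}

```text
t: 13.0
eef_pos: [0.5838, -0.055, 0.2197]
ee_rot: [[-0.997, -0.076, 0.001], [-0.076, 0.997, 0.001], [-0.001, 0.0, -1.0]]
ft_force: [1.2, -0.1, 0.3]
gripper_width: 0.0363
grasp_force: 0.0
```

```bash
cat > f.py <<'E'
from h import *
a=np.radians(4.4); ex=np.array([np.cos(a),np.sin(a)]); ey=np.array([-ex[1],ex[0]]); S=np.array([.5799,-.0067])
p=snapshot("wrist"); W=cloud(p).reshape(-1,3); B=np.c_[(W[:,:2]-S)@ex,(W[:,:2]-S)@ey,W[:,2]]
cv2.imwrite("pics/w3.png",p["frame"][...,::-1])
pl=B[(np.abs(B[:,2]-.068)<.004)&(np.abs(B[:,0])<.12)&(B[:,1]>-.02)&(B[:,1]<.01)]
if len(pl)>20:
    c=np.polyfit(pl[:,0],pl[:,1],1); print("plate",len(pl),np.degrees(np.arctan(c[0])),"ymin/max",np.percentile(pl[:,1],[2,98]),"x",pl[:,0].min(),pl[:,0].max())
L=B[(np.abs(B[:,2]-.096)<.005)&(B[:,1]<.05)&(B[:,1]>-.03)&(np.abs(B[:,0])<.12)]; print("lid edge y",np.percentile(L[:,1],1),"x",L[:,0].min(),L[:,0].max(),np.median(L[:,2]))
E
python3 f.py; python3 d.py .647 .093 .24 4.4; python3 d.py .60 -.03 .24 -175.6
```

```text
plate 883 0.4986926763683024 ymin/max [-0.00271383  0.00442853] x -0.09442255921819763 0.05537421683338376
lid edge y 0.0038196823824168374 x -0.09562206619436223 0.09340870599585191 0.0959665784968034
rot [ 0.41  0.44 89.95] tr cm [-7.18 14.36 -1.34] t 13.05 pos [ 0.59 -0.06  0.23]
rot [ -0.44   0.41 -90.05] tr cm [-1.56  2.45 -1.39] t 13.05 pos [ 0.59 -0.06  0.23]
```

View pics/w3.png

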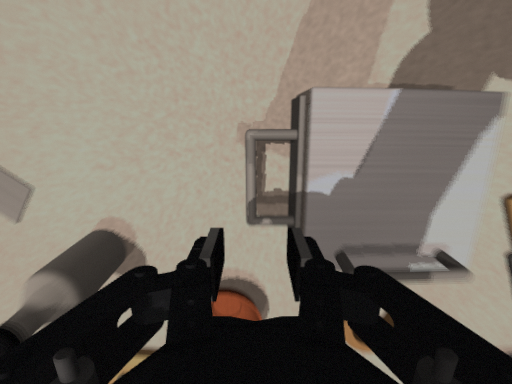

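The tray sits flush against the box: plate at column 298, against the lid edge. Now for the lid handle; I check q7 first to choose the turn direction.

```bash
python3 -c "
from h import *
print(np.round(r.observe()['q'],3))"; python3 e.py 0.0 | head -3
```

```text
[-0.169  0.46   0.28   1.697 -0.148  0.996  1.81 ]
wrist plate 883 yaw 0.48269594116134174 y 0.003996755982612612 x -0.09382205197578744 0.062460799363319476
[ 0.5851 -0.0552  0.2202] [ 0.0015 -0.0488]
```

Request:
servo_tool:
  deltas:
    - {"rot":[0,0,10],"translation":[-0.8,1.6,-0.5],"hand":0.5}
    - {"rot":[0,0,20],"translation":[-1.6,3.2,-1],"hand":0.5}
    - {"rot":[0,0,30],"translation":[-2.4,4.8,-1.3],"hand":0.5}
    - {"rot":[0,0,40],"translation":[-3.2,6.4,-1.3],"hand":0.5}
    - {"rot":[0,0,50],"translation":[-4,8,-1.3],"hand":0.5}

```text
t: 13.78
eef_pos: [0.617, 0.0282, 0.2287]
ee_rot: [[-0.695, 0.719, -0.003], [0.719, 0.695, 0.0], [0.002, -0.002, -1.0]]
ft_force: [-0.1, -0.8, -1.0]
gripper_width: 0.0427
grasp_force: 0.0
```

```bash
python3 d.py .6475 .0935 .22 4.4
```

```text
rot [-0.14 -0.07 39.63] tr cm [2.57 6.73 0.86] t 13.775 pos [0.62 0.03 0.23]
```

Request:
servo_tool:
  deltas:
    - {"rot":[0,0,10],"translation":[0.6,1.7,0.2],"hand":0.5}
    - {"rot":[0,0,20],"translation":[1.3,3.4,0.4],"hand":0.5}
    - {"rot":[0,0,30],"translation":[2,5.1,0.6],"hand":0.5}
    - {"rot":[0,0,39.6],"translation":[2.6,6.7,0.9],"hand":0.5}
    - {"rot":[0,0,39.6],"translation":[2.6,6.7,0.9],"hand":0.5}

```text
t: 14.4
eef_pos: [0.6467, 0.0946, 0.219]
ee_rot: [[-0.086, 0.996, -0.003], [0.996, 0.086, -0.001], [-0.0, -0.003, -1.0]]
ft_force: [0.5, 0.2, 0.6]
gripper_width: 0.0428
grasp_force: 0.0
```

```bash
python3 - <<'E'
from h import *
np.set_printoptions(precision=4,suppress=True)
for n in("wrist","top"):
    W=cloud(snapshot(n)).reshape(-1,3)
    B=W[(np.abs(W[:,2]-.139)<.008)&(np.hypot(W[:,0]-.647,W[:,1]-.093)<.08)]
    if len(B)>10: print(n,len(B),cv2.minAreaRect((B[:,:2]*1000).astype(np.float32)),np.percentile(B[:,2],95))
print(r.observe()["q"])
E
python3 d.py .647 .093 .117 4.4
```

```text
wrist 1844 ((647.0518188476562, 98.38658142089844), (11.580824851989746, 119.98321533203125), 4.694265842437744) 0.1424132974252074
top 132 ((647.9586181640625, 93.46437072753906), (12.626435279846191, 120.13780212402344), 4.277533054351807) 0.14415399067956564
[-0.6022  0.6445  0.6977  1.5288 -0.4394  1.1318  0.2725]
rot [-0.11  0.05  0.55] tr cm [ 0.1   0.06 10.33] t 14.5 pos [0.65 0.09 0.22]
```

Request:
servo_tool:
  deltas:
    - {"rot":[0,0,0.5],"translation":[0,0.1,4],"hand":0.5}
    - {"rot":[0,0,0.5],"translation":[0,0.1,7.5],"hand":0.5}
    - {"rot":[0,0,0.5],"translation":[0,0.1,9.5],"hand":0.5}
    - {"rot":[0,0,0.5],"translation":[0,0.1,10.2],"hand":0.5}
    - {"rot":[0,0,0.5],"translation":[0,0.1,10.2],"hand":0.5}

```text
t: 15.12
eef_pos: [0.6484, 0.0919, 0.1196]
ee_rot: [[-0.074, 0.997, 0.0], [0.997, 0.074, -0.0], [-0.0, 0.0, -1.0]]
ft_force: [0.4, 0.0, -0.2]
gripper_width: 0.0428
grasp_force: 0.0
```

Request:
servo_tool:
  deltas:
    - {"rot":[0,0,0],"translation":[0,0,0],"hand":0.3}
    - {"rot":[0,0,0],"translation":[0,0,0],"hand":0}
    - {"rot":[0,0,0],"translation":[0,0,0],"hand":0}
    - {"rot":[0,0,0],"translation":[0,0,0],"hand":0}
    - {"rot":[0,0,0],"translation":[0,0,0],"hand":0}
  grip_force: 40

```text
t: 15.75
eef_pos: [0.6474, 0.0924, 0.1203]
ee_rot: [[-0.074, 0.997, -0.001], [0.997, 0.074, 0.0], [0.0, -0.001, -1.0]]
ft_force: [-6.6, -0.0, 8.0]
gripper_width: 0.0106
grasp_force: 39.3
```

```bash
cat > g.py <<'E'
# tool pose deltas for lid angles: rotates the present TCP rigidly (or by fraction f) about hinge line
from h import *; import sys
from scipy.spatial.transform import Rotation as Ro
np.set_printoptions(precision=2,suppress=True)
a=np.radians(4.4); ex=np.array([np.cos(a),np.sin(a),0]); ey=np.array([-ex[1],ex[0],0]); H=np.array([.5727-.095*ex[0],.0880-.095*ex[1],.09])
f=float(sys.argv[1]); th0=float(sys.argv[2])
o=r.observe(); R=np.array(o["ee_rot"]); P=np.array(o["eef_pos"]); g=P-R[:,2]*r.hold_point_z
for th in map(float,sys.argv[3:]):
    Q=Ro.from_rotvec(-ey*np.radians(th-th0)); g2=H+Q.apply(g-H); R2=Ro.from_rotvec(-ey*np.radians(f*(th-th0))).as_matrix()@R
    p2=g2+R2[:,2]*r.hold_point_z
    print(th,"rot",np.degrees(Ro.from_matrix(R.T@R2).as_rotvec()),"tr",R.T@(p2-P)*100,p2)
d=g-H; print("grasp rel hinge",d@ex*100,d@ey*100,d[2]*100,"angle now",np.degrees(np.arctan2(d[2],d@ex)-np.arctan2(46,170)),"t",o["t"],"q",np.round(o["q"],2))
E
python3 g.py 1 0 2 5 9 14 20; python3 g.py 0.6 0 45
```

```text
2.0 rot [-2.    0.01 -0.  ] tr [-0.   -0.12 -0.59] [0.65 0.09 0.13]
5.0 rot [-5.    0.01 -0.  ] tr [-0.   -0.33 -1.47] [0.64 0.09 0.14]
9.0 rot [-9.    0.02 -0.  ] tr [-0.   -0.69 -2.62] [0.64 0.09 0.15]
14.0 rot [-14.     0.04  -0.01] tr [-0.   -1.24 -4.02] [0.64 0.09 0.16]
20.0 rot [-20.     0.05  -0.01] tr [-0.   -2.07 -5.62] [0.63 0.09 0.18]
grasp rel hinge 16.98787526107866 -0.13217963371851243 4.90198924550295 angle now 0.954940688340799 t 15.75 q [-0.57  0.74  0.64  1.64 -0.52  0.94  0.33]
45.0 rot [-27.     0.07  -0.01] tr [ -0.02  -7.61 -10.77] [0.57 0.09 0.23]
grasp rel hinge 16.98787526107866 -0.13217963371851243 4.90198924550295 angle now 0.954940688340799 t 15.75 q [-0.57  0.74  0.64  1.64 -0.52  0.94  0.33]
```

Request:
servo_tool:
  deltas:
    - {"rot":[-2,0,0],"translation":[0,-0.1,-0.6],"hand":0}
    - {"rot":[-5,0,0],"translation":[0,-0.3,-1.5],"hand":0}
    - {"rot":[-9,0,0],"translation":[0,-0.7,-2.6],"hand":0}
    - {"rot":[-14,0,0],"translation":[0,-1.2,-4.0],"hand":0}
    - {"rot":[-20,0,0],"translation":[0,-2.1,-5.6],"hand":0}

```text
t: 16.38
eef_pos: [0.6275, 0.0908, 0.1761]
ee_rot: [[-0.074, 0.936, 0.344], [0.997, 0.07, 0.025], [-0.001, 0.345, -0.939]]
ft_force: [2.4, 4.4, 0.1]
gripper_width: 0.0106
grasp_force: 39.8
```

```bash
python3 g.py 1 19.5 25 31 37 42 45;python3 g.py 0.6 19.5 25 31 37 42 45
```

```text
25.0 rot [-5.5   0.01  0.01] tr [-0.   -0.36 -1.62] [0.62 0.09 0.19]
31.0 rot [-11.5    0.03   0.02] tr [-0.01 -0.92 -3.34] [0.61 0.09 0.2 ]
37.0 rot [-17.5    0.04   0.03] tr [-0.01 -1.66 -4.99] [0.59 0.09 0.22]
42.0 rot [-22.5    0.05   0.04] tr [-0.02 -2.41 -6.3 ] [0.58 0.09 0.23]
45.0 rot [-25.5    0.06   0.04] tr [-0.02 -2.91 -7.05] [0.58 0.09 0.23]
grasp rel hinge 14.34244982096936 -0.1380983071749438 10.362252599055319 angle now 20.706688044474717 t 16.375 q [-0.67  0.5   0.62  1.98 -0.6   0.45  0.42]
25.0 rot [-3.3   0.01  0.01] tr [-0.   -0.43 -1.61] [0.62 0.09 0.19]
31.0 rot [-6.9   0.02  0.01] tr [-0.01 -1.07 -3.31] [0.61 0.09 0.2 ]
37.0 rot [-10.5    0.03   0.02] tr [-0.01 -1.88 -4.93] [0.59 0.09 0.22]
42.0 rot [-13.5    0.03   0.02] tr [-0.02 -2.69 -6.21] [0.58 0.09 0.23]
45.0 rot [-15.3    0.04   0.02] tr [-0.02 -3.22 -6.94] [0.57 0.09 0.23]
grasp rel hinge 14.34244982096936 -0.1380983071749438 10.362252599055319 angle now 20.706688044474717 t 16.375 q [-0.67  0.5   0.62  1.98 -0.6   0.45  0.42]
```

Joint 6 nears its limit, so I keep the tool's tilt fixed and let the bar turn in the grip.

```bash
python3 g.py 0 20 26 32 38 42 45
```

```text
26.0 rot [0. 0. 0.] tr [-0.   -0.59 -1.75] [0.62 0.09 0.19]
32.0 rot [0. 0. 0.] tr [-0.01 -1.36 -3.44] [0.6  0.09 0.2 ]
38.0 rot [0. 0. 0.] tr [-0.01 -2.31 -5.03] [0.59 0.09 0.22]
42.0 rot [0. 0. 0.] tr [-0.02 -3.03 -6.03] [0.58 0.09 0.22]
45.0 rot [0. 0. 0.] tr [-0.02 -3.61 -6.75] [0.57 0.09 0.23]
grasp rel hinge 14.34244982096936 -0.1380983071749438 10.362252599055319 angle now 20.706688044474717 t 16.375 q [-0.67  0.5   0.62  1.98 -0.6   0.45  0.42]
```

Request:
servo_tool:
  deltas:
    - {"rot":[0,0,0],"translation":[0,-0.3,-0.9],"hand":0}
    - {"rot":[0,0,0],"translation":[0,-0.6,-1.8],"hand":0}
    - {"rot":[0,0,0],"translation":[0,-0.9,-2.6],"hand":0}
    - {"rot":[0,0,0],"translation":[0,-1.4,-3.4],"hand":0}

```text
t: 16.88
eef_pos: [0.6043, 0.089, 0.2036]
ee_rot: [[-0.073, 0.936, 0.344], [0.997, 0.069, 0.024], [-0.001, 0.344, -0.939]]
ft_force: [6.4, -1.4, 2.1]
gripper_width: 0.0105
grasp_force: 40.0
```

```bash
python3 g.py 0 32 36 40 43 45
```

```text
36.0 rot [0. 0. 0.] tr [-0.   -0.61 -1.08] [0.59 0.09 0.21]
40.0 rot [0. 0. 0.] tr [-0.01 -1.29 -2.12] [0.58 0.09 0.22]
43.0 rot [0. 0. 0.] tr [-0.01 -1.85 -2.86] [0.58 0.09 0.22]
45.0 rot [0. 0. 0.] tr [-0.01 -2.24 -3.34] [0.57 0.09 0.23]
grasp rel hinge 12.015050798458288 -0.1344494279820429 13.114042876430334 angle now 32.363185619340086 t 16.875 q [-0.75  0.44  0.7   2.01 -0.55  0.49  0.37]
```

Request:
servo_tool:
  deltas:
    - {"rot":[0,0,0],"translation":[0,-0.6,-1.1],"hand":0}
    - {"rot":[0,0,0],"translation":[0,-1.3,-2.1],"hand":0}
    - {"rot":[0,0,0],"translation":[0,-1.8,-2.8],"hand":0}
    - {"rot":[0,0,0],"translation":[0,-2.2,-3.3],"hand":0}
    - {"rot":[0,0,0],"translation":[0,-2.2,-3.3],"hand":0}

```text
t: 17.5
eef_pos: [0.5733, 0.0866, 0.2281]
ee_rot: [[-0.073, 0.935, 0.346], [0.997, 0.069, 0.025], [-0.001, 0.347, -0.938]]
ft_force: [6.5, -1.9, 4.8]
gripper_width: 0.0107
grasp_force: 39.3
```

```bash
python3 g.py 0 45 45
cat > k.py <<'E'
from h import *
ps={n:snapshot(n) for n in("scene","top")}
W=np.concatenate([cloud(p).reshape(-1,3) for p in ps.values()])
a=np.radians(4.4); ex=np.array([np.cos(a),np.sin(a)]); ey=np.array([-ex[1],ex[0]]); H=np.array([.5727,.088])-.095*ex
for p in ps.values():
    W=cloud(p).reshape(-1,3); u=(W[:,:2]-H)@ex; v=(W[:,:2]-H)@ey; z=W[:,2]-.09
    m=(np.abs(v)<.09)&(np.abs(v)>.07)&(u>.01)&(u<.14)&(z>.02)&(z<.2)
    if m.sum()>20: c=np.polyfit(u[m],z[m],1); print(m.sum(),"lid angle",np.degrees(np.arctan(c[0])),c[1])
    s=(W[:,:2]-np.array([.5799,-.0067])); B=np.c_[s@ex,s@ey,W[:,2]]
    pl=B[(np.abs(B[:,2]-.067)<.004)&(np.abs(B[:,0])<.11)&(np.abs(B[:,1])<.025)]
    if len(pl)>10: print("plate",np.percentile(pl[:,1],[3,97]),pl[:,0].min(),pl[:,0].max())
    bar=B[(np.abs(B[:,2]-.058)<.006)&(np.abs(B[:,0])<.05)&(np.abs(B[:,1]+.056)<.02)]
    if len(bar)>5: print("bar y",np.median(bar[:,1]),np.degrees(np.polyfit(bar[:,0],bar[:,1],1)[0]))
cv2.imwrite("pics/fin.png",cv2.resize(ps["scene"]["frame"][90:290,150:410,::-1],(780,600)))
E
python3 k.py
```

```text
45.0 rot [0. 0. 0.] tr [0. 0. 0.] [0.57 0.09 0.23]
grasp rel hinge 8.902412114568353 -0.14115203303998483 15.564006880042324 angle now 45.09001394411538 t 17.5 q [-0.84  0.37  0.78  2.05 -0.48  0.51  0.32]
72 lid angle 42.68894077146204 0.01177668408775396
plate [-0.01359691  0.01420817] -0.09155012262148768 0.09656289655135487
bar y -0.05602182003513041 -2.483487446116486
519 lid angle 43.57979863042288 0.008312189610963172
plate [-0.0067739  -0.00073898] -0.08734358225828742 0.08948343660793569
bar y -0.05582634725154845 -0.503474581324683
```

View pics/fin.png

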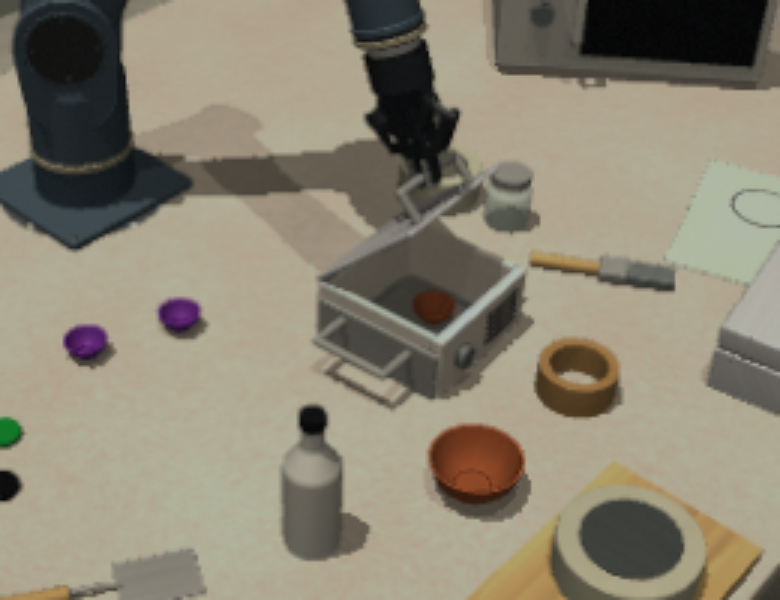

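The lid stands open at about 44–45°, held by the fingers. The tray plate is flush and the dish is upright inside. I let it settle, then hand in.

Request:
servo_tool:
  deltas:
    - {"rot":[0,0,0],"translation":[0,0,0],"hand":0}
    - {"rot":[0,0,0],"translation":[0,0,0],"hand":0}
    - {"rot":[0,0,0],"translation":[0,0,0],"hand":0}
    - {"rot":[0,0,0],"translation":[0,0,0],"hand":0}

```text
t: 18.1
eef_pos: [0.5737, 0.0867, 0.2279]
ee_rot: [[-0.073, 0.935, 0.346], [0.997, 0.069, 0.025], [-0.001, 0.347, -0.938]]
ft_force: [6.0, -2.4, 5.0]
gripper_width: 0.0103
grasp_force: 39.3
```

```bash
python3 g.py 0 45 45; python3 -c "
from cell import r
print(r.sign_off())"
```

```text
45.0 rot [0. 0. 0.] tr [0. 0. 0.] [0.57 0.09 0.23]
grasp rel hinge 8.938421165196837 -0.13835922292318947 15.545289021660613 angle now 44.96044678017995 t 18.1 q [-0.84  0.37  0.78  2.04 -0.48  0.51  0.32]
the job is handed in; nothing more can be done
None
```

I handed the job in at 18 s: by camera the tray's front plate is flush with the box, and the gripper is holding the lid at about 45°. The dish was visible upright inside; the tile and disc were last seen flat on the tray just before it went in. The hand-in returned no verdict.

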